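Refit and set the tray sealer's wheel

ROBOT

A 7-joint arm with a two-finger parallel gripper is mounted at the origin on the work surface. World frame = base frame: x ahead of the robot, y to its left, z up, the work surface at z = 0. Lengths are in m, angles in rad, forces in N, time in s.
With the tool pointing down it reaches from about 0.4 to 0.875 m from the base axis. Payload 19.3 kg.
Tool frame: the origin (TCP) lies midway between the tips of the shut fingers; the grasp point (between the pads) lies 19 mm behind it; x points along the fingers, y is the direction in which the jaws open and shut, and the axes are right-handed (so a half turn about x gives the same grasp; the last joint's range is limited). The gripper opens to 85 mm and grips with 20 to 120 N. Pads are 22 mm wide; open, the fingers measure 114 mm over their backs; the gripper's body (76 mm by 85 mm) begins 54 mm behind the grasp point. The pads swing forward as they close: fully open they stand 13 mm farther back than shut.
Start: joints at [-1.256, 0.521, -0.036, 1.599, 0.021, 1.021, -0.113], TCP at [0.235, 0.579, 0.231] pointing down, gripper open.
Joint ranges: [-2.91, 2.91], [-0.3, 2.13], [-1.5, 1.42], [0.17, 2.43], [-1.26, 4.41], [0.16, 1.93], [-2.52, 2.52]. Speed limits (rad/s): [1.89, 1.89, 2.39, 2.39, 3.01, 3.01, 3.01].

INTERFACE

Orientations are given as [roll, pitch, yaw] about the fixed x, y, z axes, in that order (R = Rz(yaw) Ry(pitch) Rx(roll)).
In Python, from workcell import telemetry, vision, workorder gives the robot as it stands. The module is installed in compiled form; this text tells all that it offers.
- The arm moves only by the tool play_rows, never from a script. Its argument "deltas" is a list of rows, each a list of 7 numbers: the shift along the world's x, y, z in mm, then the turn, a rotation vector about the world's x, y, z in degrees, then the finger opening in mm, from 0 to 85.4. In form: [[x, y, z, wx, wy, wz, jaw], ...]. A call has 1 to 8 rows; each row shifts and turns the commanded pose from where the row before left it; what a row does not reach is not made up. A row lasts 1/8 s, in which the tool goes at most 62.5 mm and 10.7 degrees, less where a joint would pass 70% of its speed; a pose out of reach is approached as far as the arm can. A call with a gripper value outside its range is refused whole. The fingers move at their own pace and stop on an object; "grip_force" is the grip in N (left out, the last holds). Time passes only in rows, so rows that do not move let the fingers close. It gives the time, the measured TCP pose, the force and the opening at its end, in the units of the state.
- telemetry.observe(): the state, without advancing time (a new reading comes with each control period).
- vision.grab_frame(name): name is "scene" or "top" or "wrist"; returns the picture (384x512x3 uint8, red, green, blue); there is no depth.
- vision.camera_info(name): a dict with "mtx" (3x3 intrinsics, pixels), "rvec" (rotation vector, rad) and "tvec" (3), from world to camera coordinates, as OpenCV has them. Camera axes: x right, y down, z forward; pixel columns grow to the right and rows downward; lengths in m; the calibration is good to about 2 mm. A picture is of the moment at which its call begins: read the wrist's pose just before it. camera_info takes no time and is no camera call; for the wrist camera it gives the pose at the moment of the call.
- workorder.job_done(): hands the job in, once; it reports no verdict.
The state is a dict: "clock": time; "qpos": joint angles; "qd": joint speeds; "joint_efforts": joint torques, N m; "position": TCP position; "tool_rot": TCP orientation; "force": force on the tool from outside, world axes, zero at the start; "moment": the same for the moment, N m; "grip_width": finger opening in m.
Only numpy, scipy, OpenCV 4.12 (cv2) and the standard library are available. Lean on these libraries where they do the work, as an engineer would, in place of code of your own. Each camera call takes 0.05 s, during which the arm holds its last target. There are 200 camera calls.

TASK

The tray sealer's black wheel was taken off for washing: fit it back on the sealer's flat spindle, red pointer on the same side as the spindle's red end, pressing only lightly and feeling for the angle at which it drops fully home. Then turn it until the pointer, now at the far rim, stands in front of the middle of the green clip, and check the mark once you have let go. Force nothing, and leave the food packs and other things where they are.

Things in the scene. Friction and masses are not known exactly. Their poses are not given: they have to be found in the camera images.
- wheel_grip (a point): loose black wheel, 0.2 to 0.4 kg, rim 124 mm across, 12 mm thick; on its hub block (44 along x, 32 along y, 24 mm high) a flat upright grip bar 40 mm long (x), 16 mm thick (y), 24 to 64 mm above the wheel's underside. Point: on the axis in the bar, 50 mm above the underside; x along the bar towards the pointer, z up. Starts flat on the 4 mm mat
- slot (a point): mouth of the blind slot in the underside of the wheel's hub, on the wheel's axis, level with its underside; the slot is 27.6 mm along the wheel's x, 14.6 mm along its y and 20 mm deep, and faces down
- pointer (a point): tip of the wheel's red rim pointer, 78 mm from the wheel's axis along its x, 8 mm above its underside
- sealer: steel tray sealer, fixed: box from -105 to 105 mm in its x, -110 to 310 mm in its y, top 100 mm high; white lid at y = 125 to 295 mm, 142 mm high. Origin on the spindle's axis at table height; x points to the rear (far side), z up
- seat (a point): centre of the flat round seat (48 mm across), on the spindle's axis, 108 mm above the table, on which the wheel's underside rests when fully home; axes as the sealer's. The spindle turns stiffly (0.15 N m; a light press does not drag it round), from 0.7 rad clockwise to 1.6 rad anticlockwise of the sealer's x seen from above, and stays where left. Wheel play on it: 0.06 rad
- tenon (a point): top of the spindle's flat tenon, on the axis, 16 mm above the seat: 26 x 13 mm, tapering over its top 5 mm to 22 x 9 mm; one end painted red. Its angle is NOT measured (the axes here are the sealer's): the red end starts 0.7 to 1.3 rad anticlockwise of the sealer's x. Off that angle the wheel stands 11 to 16 mm too high. Fitted the wrong way round, a stop keeps the pointer from the clip
- mark (a point): where the pointer tip must stand: 78 mm from the spindle's axis, 114 mm above the table, just in front of the middle of the fixed green clip (12 mm wide, inner face 85 mm from the axis, top 126 mm above the table). The clip sits on the far side of the scale, up to 0.3 rad either way of the sealer's x
- bowl_a: bystander: round black meal bowl with a clear lid, 136 mm across, 54 mm high; origin under its middle
- bowl_b: bystander: round black meal bowl with a tan lid, 136 mm across, 54 mm high; origin under its middle
- sauce: bystander: amber sauce bottle with red cap, 50 mm across, 130 mm high; origin under its middle
- brush: bystander: washing-up brush lying on the cloth, 200 mm long; origin under its middle
- jar: bystander: glass jar, 72 mm across, 80 mm high; origin under its middle
Things that resemble listed ones, but are neither listed nor needed, are in the scene too. What is shaped like the part that bears wheel_grip but yellow is not meant.

How it is judged:
On the way, in this order (a step that is already met when the one before it is completed fails the run):
1. the wheel is fully home on the spindle (z of wheel_grip in the frame of seat between 0.045 and 0.053 m and horizontal distance between wheel_grip and seat below 0.004 m and angle between wheel_grip's own z axis and vertical below 0.06 rad), for 0.2 s.
2. the pointer is turned to the green clip, wheel still home (all of step 1 and horizontal distance between pointer and mark below 0.006 m), for 0.2 s.
At the end, for the whole second after the job is handed in: The wheel is fully home and level on the spindle (underside within 3 mm of the seat, centred within 4 mm) and the tip of its pointer stands within 6 mm of the middle of the green clip (all of step 2); the robot touches nothing.
It fails at once if the wheel is pressed on the spindle with more than 25 N before it is home (contact force between wheel and sealer above 25 N and z of wheel_grip in the frame of seat above 0.053 m).
It fails at once if the wheel is forced on the sealer (contact forces of more than 80 N in all) (contact force between wheel and sealer above 80 N).
It fails at once if the robot presses on the sealer with more than 25 N (contact force between the arm and sealer above 25 N).
It fails at once if a food pack or another bystander is moved more than 30 mm (distance of any of bowl_a, bowl_b, sauce, brush, jar from where it was at the start of the episode above 0.03 m).
It also fails if it takes over 64 s, if anything falls off the work surface, if the arm or the gripper's body presses on something with over 40 N, if the wrist force passes 120 N, or if a joint passes its speed limit or range.

## Working session

There is one attempt and no reset: what is moved stays moved. The work goes in short steps, Python scripts to look and compute and a tool call to move; the robot and the scene stay as the last step left them, time stands still between calls to the robot, and variables do not carry over. Pictures are saved under pics/ and viewed, about 8 in all and at most 12, crops included, and the job is handed in when it is done.

Besides the shell and the picture viewer there is one more tool, called after "Call:" in YAML: its name, and indented under it one key for each argument. play_rows: Moves the arm, as the interface text tells. Its arguments: {"type":"object","properties":{"deltas":{"type":"array","items":{"type":"array","items":{"type":"number"}}},"grip_force":{"type":"number"}},"required":["deltas"]}

```bash
mkdir -p pics
cat > h.py <<'E'
import numpy as np, cv2
from workcell import telemetry, vision, workorder
def cam(n):
    c=vision.camera_info(n); R=cv2.Rodrigues(np.array(c['rvec'],float))[0]; return np.array(c['mtx'],float),R,np.array(c['tvec'],float).ravel()
def ray(C,u,v):
    K,R,t=C; d=R.T@np.linalg.solve(K,[u,v,1.]); return -R.T@t,d
def onz(C,u,v,z):
    o,d=ray(C,u,v); return o+d*(z-o[2])/d[2]
def proj(C,p):
    K,R,t=C; q=K@(R@np.array(p,float)+t); return q[:2]/q[2]
def grab(n,f):
    C=cam(n); im=vision.grab_frame(n)[:,:,::-1].copy(); cv2.imwrite('pics/'+f,im); return C,im
E
python3 - <<'E'
from h import *
ims=[]
for n in("scene","top"):
    C,im=grab(n,n+'0.png'); ims.append(im); print(n,-C[1].T@C[2],C[0][0,0])
s=telemetry.observe();print(s)
E
```

```text
scene [ 1.08399027 -0.23085554  0.73190811] 355.94906347450166
top [ 0.33473188 -0.21885571  1.13371678] 366.55529246300426
{'clock': 0.1, 'qpos': array([-1.25616347,  0.52197128, -0.03633549,  1.59988924,  0.02122405,
        1.02107583, -0.11279725]), 'qd': array([-0.00015621, -0.00163087,  0.00040978, -0.00050073, -0.00013325,
       -0.00061474, -0.00084682]), 'joint_efforts': array([ 4.66878773e-03, -9.28481269e+01,  1.98474728e+00, -3.70519853e+01,
        1.82919303e-02,  5.42921189e-03,  1.26219129e-05]), 'position': array([0.23455861, 0.57903173, 0.2307948 ]), 'tool_rot': array([-1.48659093,  1.56983831, -1.87141358]), 'force': array([-0.49381417,  0.24791653, -0.11501809]), 'moment': array([-0.05440405, -0.00892037,  0.03900478]), 'grip_width': 0.08554735671600439}
```

View pics/top0.png

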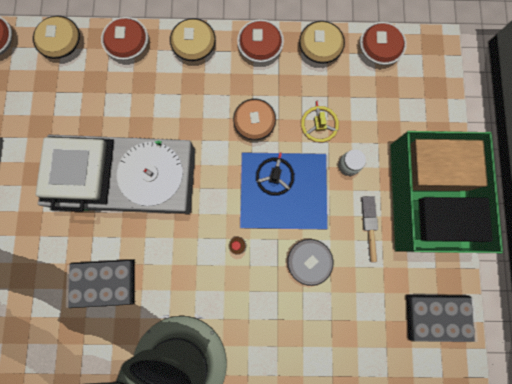

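View pics/scene0.png

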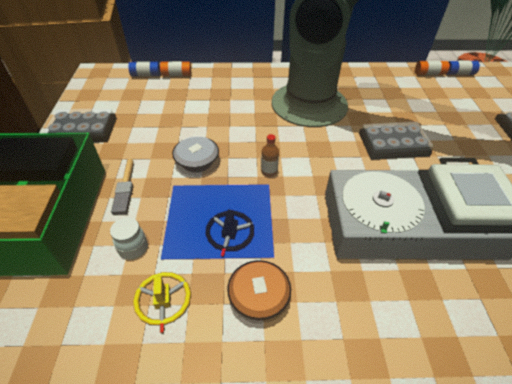

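The top view shows two wheel-shaped things. The black one is at (275,176) on the blue mat and the yellow one is at (320,123). Black matches the description, so yellow is the decoy. The spindle is at about (150,173), with the green clip at (158,143). Next I'll take one enlarged crop and some mask measurements.

Run:
```python
from h import *
T=cv2.imread('pics/top0.png');S=cv2.imread('pics/scene0.png')
c=lambda im,x,y,w,h:cv2.resize(im[y:y+h,x:x+w],(400,300),interpolation=cv2.INTER_CUBIC)
cv2.imwrite('pics/crop.png',np.vstack([np.hstack([c(T,240,145,80,60),c(T,110,140,80,60)]),np.hstack([c(S,190,195,80,60),c(S,340,165,100,75)])]))
CT,CS=cam('top'),cam('scene')
def comps(im,name,box,lo,hi,lo2=None):
    hsv=cv2.cvtColor(im,cv2.COLOR_BGR2HSV); m=cv2.inRange(hsv,lo,hi)
    if name=='red': m|=cv2.inRange(hsv,(0,lo[1],lo[2]),(6,255,255))
    x,y,w,h=box; z=np.zeros_like(m); z[y:y+h,x:x+w]=m[y:y+h,x:x+w]
    n,l,st,ce=cv2.connectedComponentsWithStats(z)
    return [(tuple(ce[i].round(1)),st[i].tolist()) for i in range(1,n) if st[i][4]>2]
for n,im,C,bw,bs in(('top',T,CT,(245,150,60,50),(110,138,80,70)),('scene',S,CS,(195,200,70,60),(340,165,90,75))):
    for nm,box,lo,hi,z in(('red',bw,(172,120,80),(180,255,255),.012),('red',bs,(172,100,80),(180,255,255),.124),('grn',bs,(45,100,40),(80,255,255),.126),('blk',bw,(0,0,0),(180,255,60),.01),('wht',bs,(0,0,190),(180,40,255),.105)):
        for ce,st in comps(im,nm,box,lo,hi): print(n,nm,ce,st,onz(C,*ce,z).round(4))
```

```text
top red (np.float64(279.6), np.float64(155.1)) [279, 153, 2, 5, 7] [ 0.6244 -0.2875  0.012 ]
top red (np.float64(145.0), np.float64(170.0)) [144, 169, 3, 3, 7] [0.5467 0.0969 0.124 ]
top grn (np.float64(158.0), np.float64(142.0)) [156, 141, 5, 3, 11] [0.6279 0.0647 0.126 ]
top blk (np.float64(264.3), np.float64(165.5)) [256, 158, 22, 22, 75] [ 0.5906 -0.2397  0.01  ]
top blk (np.float64(288.9), np.float64(171.2)) [280, 159, 14, 28, 73] [ 0.5735 -0.3169  0.01  ]
top blk (np.float64(274.7), np.float64(174.9)) [269, 167, 12, 16, 124] [ 0.561  -0.2725  0.01  ]
top blk (np.float64(271.3), np.float64(190.4)) [258, 182, 30, 13, 79] [ 0.5118 -0.2622  0.01  ]
top wht (np.float64(149.2), np.float64(174.7)) [118, 142, 64, 64, 2828] [0.5372 0.09   0.105 ]
scene red (np.float64(223.1), np.float64(250.9)) [222, 248, 4, 8, 24] [ 0.6206 -0.2862  0.012 ]
scene red (np.float64(387.9), np.float64(194.1)) [387, 193, 3, 3, 8] [0.5465 0.096  0.124 ]
scene grn (np.float64(385.8), np.float64(222.9)) [384, 222, 5, 3, 12] [0.6303 0.0676 0.126 ]
scene grn (np.float64(383.4), np.float64(230.0)) [381, 228, 6, 5, 25] [0.6488 0.0575 0.126 ]
scene blk (np.float64(230.9), np.float64(222.9)) [217, 211, 34, 28, 364] [ 0.5363 -0.2694  0.01  ]
scene blk (np.float64(211.8), np.float64(235.5)) [206, 219, 17, 30, 111] [ 0.5742 -0.3156  0.01  ]
scene blk (np.float64(241.6), np.float64(242.1)) [226, 225, 27, 26, 135] [ 0.5951 -0.2424  0.01  ]
scene wht (np.float64(351.6), np.float64(167.0)) [340, 165, 25, 5, 121] [0.4361 0.0391 0.105 ]
scene wht (np.float64(403.7), np.float64(167.3)) [390, 165, 28, 6, 152] [0.4393 0.1719 0.105 ]
scene wht (np.float64(382.9), np.float64(199.9)) [343, 171, 82, 61, 3410] [0.5476 0.0895 0.105 ]
```

View pics/crop.png

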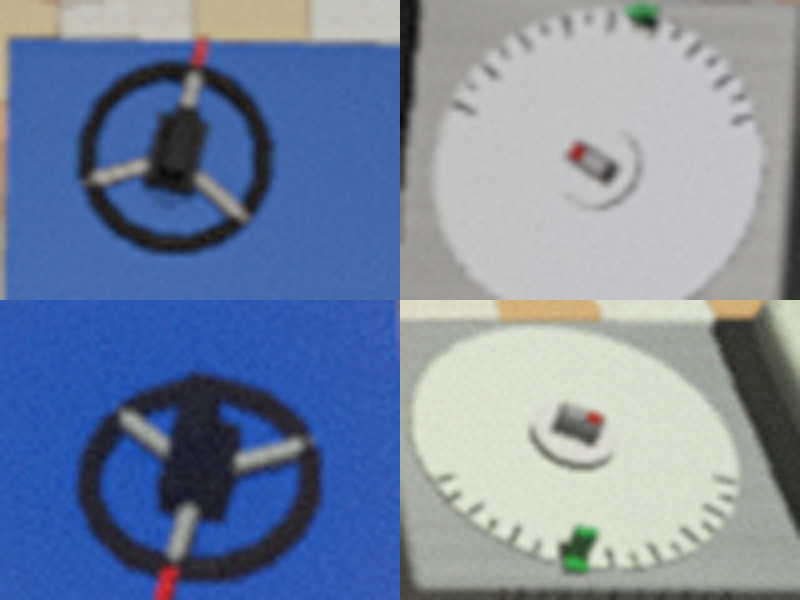

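Run:
```python
from h import *
from scipy.spatial.transform import Rotation as Ro
s=telemetry.observe();R=Ro.from_euler('xyz',s['tool_rot']).as_matrix();print(R.round(3))
C=cam('wrist');o=-C[1].T@C[2];print('cam',o,'in tool',(R.T@(o-s['position'])).round(4),'axes in tool\n',(R.T@C[1].T).round(3),C[0])
CT=cam('top')
c=onz(CT,275.1,176.4,.012);p=onz(CT,279.8,154.2,.012);print('wheel',c,p,np.arctan2(*(p-c)[1::-1]))
a=onz(CT,144.4,169.6,.124);b=onz(CT,152.5,175,.124);print('tenon',(a+b)/2,np.arctan2(*(a-b)[1::-1]),np.linalg.norm(a-b))
# sealer right edge orientation
for u,v in((192,141),(192,212),(48,210),(48,136)): print(onz(CT,u,v,.1).round(4))
```

```text
[[-0.     0.375  0.927]
 [-0.001  0.927 -0.375]
 [-1.    -0.001  0.   ]]
cam [0.16987513 0.60649688 0.37209435] in tool [-0.1413  0.001  -0.0703] axes in tool
 [[ 0.    -0.274  0.962]
 [ 1.     0.    -0.   ]
 [-0.     0.962  0.274]] [[317.47249955   0.         248.87478401]
 [  0.         317.47249955 193.95778414]
 [  0.           0.           1.        ]]
wheel [ 0.55583213 -0.27368478  0.012     ] [ 0.62732891 -0.28808998  0.012     ] -0.19881864292759902
tenon [0.5403003  0.08683041 0.124     ] 1.0013507803935258 0.027998278214440824
[ 0.6401 -0.0265  0.1   ]
[ 0.4328 -0.0355  0.1   ]
[0.433  0.3685 0.1   ]
[0.6485 0.3918 0.1   ]
```

Call:
play_rows:
  deltas:
    - [25,-41,3,0,0,-8.4,85]
    - [25,-41,3,0,0,-8.4,85]
    - [25,-41,3,0,0,-8.4,85]
    - [25,-41,3,0,0,-8.4,85]
    - [25,-41,3,0,0,-8.4,85]
    - [25,-41,3,0,0,-8.4,85]
    - [25,-41,0,0,0,-8.4,85]
    - [25,-41,0,0,0,-8.4,85]

```text
clock: 1.1
position: [0.4352, 0.2499, 0.2493]
tool_rot: [-2.248, 1.571, 2.472]
force: [0.6, 0.5, 0.8]
grip_width: 0.0852
```

Call:
play_rows:
  deltas:
    - [26,-41,0,0,0,-8.4,85]
    - [26,-41,0,0,0,-8.4,85]
    - [26,-41,0,0,0,-8.4,85]
    - [27,-41,0,0,0,-8.4,85]
    - [0,0,0,0,0,0,85]
    - [0,0,0,0,0,0,85]

```text
clock: 1.85
position: [0.5393, 0.0875, 0.249]
tool_rot: [-0.997, 1.57, -3.141]
force: [-0.7, -0.1, -0.5]
grip_width: 0.0851
```

Run:
```python
from h import *
s=telemetry.observe();print(s['clock'],s['qpos'].round(3),s['position'],s['tool_rot'])
C,im=grab('wrist','w1.png');CT=cam('scene')
hsv=cv2.cvtColor(im,cv2.COLOR_BGR2HSV)
for nm,m,z in(('red',cv2.inRange(hsv,(172,100,80),(180,255,255))|cv2.inRange(hsv,(0,100,80),(6,255,255)),.124),('grn',cv2.inRange(hsv,(45,100,40),(80,255,255)),.126)):
    n,l,st,ce=cv2.connectedComponentsWithStats(m)
    for i in range(1,n):
        if st[i][4]>20: print(nm,ce[i].round(1),st[i],onz(C,*ce[i],z).round(4))
print(proj(C,(.54,.087,.124)))
```

```text
1.85 [-0.641  0.417  0.506  1.808 -0.239  0.978 -0.609] [0.53931698 0.08753908 0.24896123] [-0.99744998  1.57002731 -3.14090575]
red [249.  172.4] [244 168  11  10 106] [0.5459 0.0995 0.124 ]
grn [349.3 143.8] [344 135  12  19 159] [0.629  0.0752 0.126 ]
[251.09827405 187.86834625]
```

View pics/w1.png

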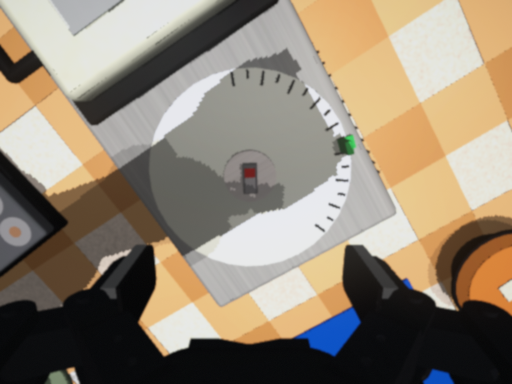

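The wrist view shows the tenon at about (250,178) with its red end at (249,172), and the green clip at about (347,144) with a dark inner face. I'll enlarge both.

Run:
```python
import cv2,numpy as np
im=cv2.imread('pics/w1.png')
a=cv2.resize(im[150:210,225:275],(500,600),interpolation=cv2.INTER_NEAREST)
b=cv2.resize(im[125:165,327:367],(300,300),interpolation=cv2.INTER_NEAREST)
b2=cv2.resize(im[125:165,327:367]*0,(300,300))
cv2.imwrite('pics/crop2.png',np.hstack([a,np.vstack([b,b2])]))
```

```text
(no output)
```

View pics/crop2.png

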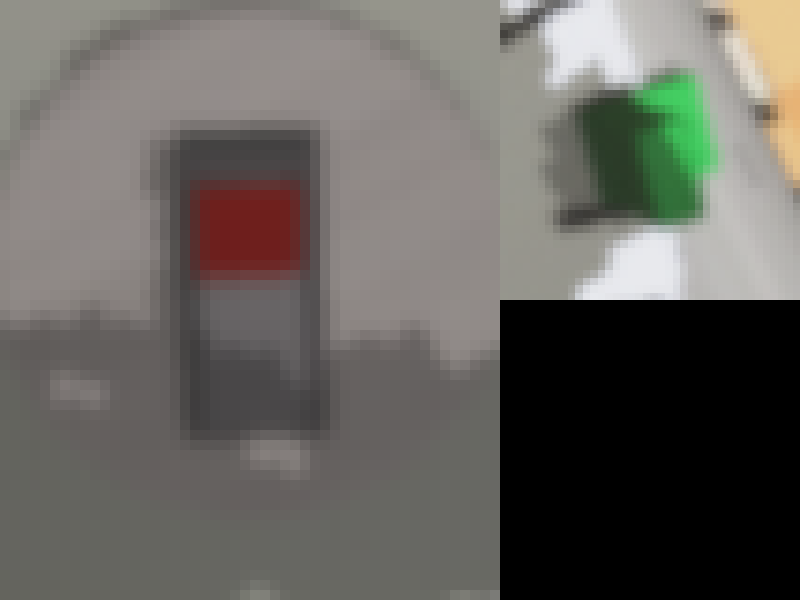

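Run:
```python
from h import *
C=cam('wrist')
a=onz(C,249.1,167.6,.124);b=onz(C,250.1,193.1,.124);c=(a+b)/2
print('tenon',c,np.linalg.norm(a-b),np.arctan2(*(a-b)[1::-1]))
for u,v in((345.2,144.8),(349.3,143.8)):
    p=onz(C,u,v,.126);print('clip',p,np.linalg.norm((p-c)[:2]),np.arctan2(*(p-c)[1::-1]))
im=cv2.imread('pics/w1.png');hsv=cv2.cvtColor(im,cv2.COLOR_BGR2HSV)
# seat disc edges as a check; box edges for sealer yaw
for u,v in((222,304),(396,213),(250,150)): print(onz(C,u,v,.1))
print(proj(C,list(c[:2])+[.124]))
for n in('top','scene'):
    CC=cam(n);print(n,proj(CC,c),proj(CC,onz(C,349.3,143.8,.126)))
```

```text
tenon [0.54234444 0.09372733 0.124     ] 0.022586939436324175 1.0383110841383998
clip [0.62569889 0.07685305 0.126     ] 0.08504531663504906 -0.1997407697153691
clip [0.62894503 0.07574714 0.126     ] 0.08844743709430489 -0.2047136478474815
[ 0.44254356 -0.00797082  0.1       ]
[ 0.64097335 -0.01488431  0.1       ]
[0.55507957 0.11279167 0.1       ]
[249.60563513 180.49369584]
top [146.02357017 171.54695135] [154.13110595 141.59354329]
scene [386.42061237 192.78069806] [389.3903877  222.33162361]
```

Call:
play_rows:
  deltas:
    - [2,-45,0,0,0,-8.6,85]
    - [2,-45,0,0,0,-8.6,85]
    - [2,-45,0,0,0,-8.6,85]
    - [2,-45,0,0,0,-8.6,85]
    - [2,-45,-10,0,0,-8.6,85]
    - [2,-45,-15,0,0,-8.6,85]
    - [2,-45,-15,0,0,-8.6,85]
    - [2,-46,-10,0,0,-8.4,85]

```text
clock: 2.9
position: [0.556, -0.2735, 0.1985]
tool_rot: [-1.164, 1.57, 1.775]
force: [1.0, 1.4, 0.7]
grip_width: 0.0851
```

Call:
play_rows:
  deltas:
    - [0,0,0,0,0,0,85]
    - [0,0,0,0,0,0,85]

```text
clock: 3.15
position: [0.5559, -0.2724, 0.1991]
tool_rot: [-1.134, 1.57, 1.81]
force: [-0.1, 1.1, 0.3]
grip_width: 0.085
```

Run:
```python
from h import *
s=telemetry.observe();print(s['clock'],s['qpos'].round(3),s['position'],s['tool_rot'])
C,im=grab('wrist','w2.png')
hsv=cv2.cvtColor(im,cv2.COLOR_BGR2HSV)
m=cv2.inRange(hsv,(172,120,60),(180,255,255))|cv2.inRange(hsv,(0,120,60),(6,255,255))
n,l,st,ce=cv2.connectedComponentsWithStats(m)
for i in range(1,n):
    if st[i][4]>20: print('red',ce[i].round(1),st[i],onz(C,*ce[i],.012).round(4))
print(proj(C,(.556,-.274,.016)))
```

```text
3.15 [-0.122  0.675  0.765  1.675 -0.536  1.013 -0.942] [ 0.55594435 -0.27239184  0.19911132] [-1.13384449  1.56986275  1.81035199]
red [249.5 103.5] [246  93   8  21 127] [ 0.6236 -0.2853  0.012 ]
[251.53097834 171.93672266]
```

View pics/w2.png

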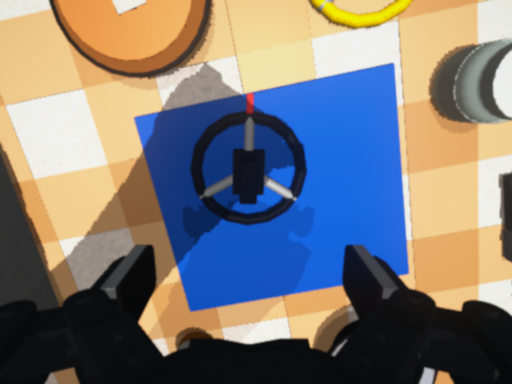

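The wrist view shows the black wheel rim centred at about (249,166.5), the pointer tip at about (250,93) straight up, and the bar upright. The yellow wheel is well away at the top right.

Run:
```python
from h import *
from scipy.spatial.transform import Rotation as Ro
C=cam('wrist')
im=cv2.imread('pics/w2.png');g=im.max(2)
m=((g<60)*255).astype(np.uint8);m[:,:180]=0;m[:,320:]=0;m[:100]=0;m[232:]=0
n,l,st,ce=cv2.connectedComponentsWithStats(m);i=1+st[1:,4].argmax();print(st[i])
cs=cv2.findContours((l>0).astype(np.uint8),0,2)[0]
e=cv2.fitEllipse(cv2.convexHull(max(cs,key=cv2.contourArea)));print(e)
c=onz(C,*e[0],.011);p=onz(C,249.9,93.5,.012);q=onz(C,249.5,103.5,.012)
r=onz(C,e[0][0]+e[1][0]/2,e[0][1],.011)
print('wheel',c,'ptr',p,np.linalg.norm((p-c)[:2]),np.linalg.norm(r-c),[np.arctan2(*(k-c)[1::-1]) for k in(p,q)])
s=telemetry.observe();R=Ro.from_euler('xyz',s['tool_rot']).as_matrix();print('tool -z yaw',np.arctan2(-R[1,2],-R[0,2]))
```

```text
[ 191  111  114   85 2166]
((247.65525817871094, 167.03994750976562), (111.99095153808594, 113.66767883300781), 95.24215698242188)
wheel [ 0.56115047 -0.27049636  0.011     ] ptr [ 0.63316773 -0.28717219  0.012     ] 0.07392272023792404 0.05900064300784689 [np.float64(-0.22754307172437835), np.float64(-0.226076135802977)]
tool -z yaw -0.19685824314698405
```

Call:
play_rows:
  deltas:
    - [1,0,-40,0,0,-0.8,85]
    - [0,0,-50,0,0,0,85]
    - [0,0,-40,0,0,0,85]
    - [0,0,-22,0,0,0,85]
    - [0,0,-10,0,0,0,85]
    - [0,0,0,0,0,0,40]
    - [0,0,0,0,0,0,14]
    - [0,0,0,0,0,0,10]
  grip_force: 60

```text
clock: 4.2
position: [0.5571, -0.2739, 0.0382]
tool_rot: [3.083, 1.57, -0.272]
force: [0.4, -0.7, -0.8]
grip_width: 0.0317
```

Call:
play_rows:
  deltas:
    - [0,0,0,0,0,0,10]
    - [0,0,0,0,0,0,10]
    - [0,0,0,0,0,0,10]

```text
clock: 4.58
position: [0.557, -0.2737, 0.038]
tool_rot: [-2.766, 1.57, 0.162]
force: [-1.4, 2.8, 8.4]
grip_width: 0.0151
```

Call:
play_rows:
  deltas:
    - [0,0,10,0,0,0,10]
    - [0,0,40,0,0,0,10]
    - [0,0,50,0,0,0,10]
    - [0,0,50,0,0,0,10]
    - [0,0,25,0,0,0,10]
    - [0,0,0,0,0,0,10]
    - [0,0,0,0,0,0,10]

```text
clock: 5.45
position: [0.5563, -0.2733, 0.2114]
tool_rot: [-0.38, 1.57, 2.547]
force: [-0.1, 0.2, -3.1]
grip_width: 0.0151
```

Run:
```python
from h import *
from scipy.spatial.transform import Rotation as Ro
s=telemetry.observe();R=Ro.from_euler('xyz',s['tool_rot']).as_matrix();print(s['clock'],s['position'],s['force'],s['grip_width'],'tool -z yaw',np.arctan2(-R[1,2],-R[0,2]),R.round(3))
C,im=grab('wrist','w3.png')
hsv=cv2.cvtColor(im,cv2.COLOR_BGR2HSV)
m=cv2.inRange(hsv,(172,120,60),(180,255,255))|cv2.inRange(hsv,(0,120,60),(6,255,255))
n,l,st,ce=cv2.connectedComponentsWithStats(m)
for i in range(1,n):
    if st[i][4]>20: print('red',ce[i].round(1),st[i])
```

```text
5.45 [ 0.55625078 -0.27331948  0.2114318 ] [-0.0792646   0.1508079  -3.10324592] 0.015087889909619479 tool -z yaw -0.2137058777056087 [[-0.001 -0.212 -0.977]
 [ 0.001 -0.977  0.212]
 [-1.    -0.     0.001]]
red [248.5 104.9] [242  86  14  39 500]
```

View pics/w3.png

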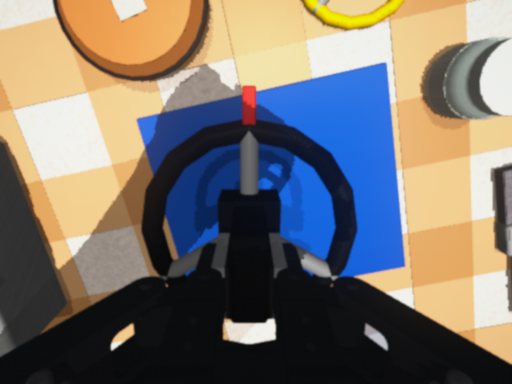

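Run:
```python
from h import *
C=cam('wrist');s=telemetry.observe();P=s['position']
d=np.array([np.cos(-.2137),np.sin(-.2137)]);n=np.array([-d[1],d[0]])
for u,v in((248.9,85.5),(248.5,124.5)):
  for z in(.1854,.188):
    p=onz(C,u,v,z)[:2]-P[:2];print(u,z,'along',p@d,'side',p@n)
# rim extremes: left 142 right 356, top 122
for u,v in((142,215),(356,215),(249,122)):
    p=onz(C,u,v,.1854)[:2]-P[:2];print(u,'along',p@d,'side',p@n)
```

```text
248.9 0.1854 along 0.07724983053892884 side 0.0011517557259818365
248.9 0.188 along 0.0771146983530047 side 0.0011522965673664595
248.5 0.1854 along 0.058228582431023884 side 0.001351604170293515
248.5 0.188 along 0.058389679407830575 side 0.0013490326534881887
142 along 0.008852604422605027 side 0.06069850968858743
356 along 0.008881520078766927 side -0.05855613863509374
249 along 0.05948544218622738 side 0.0010947591905938665
```

Call:
play_rows:
  deltas:
    - [-1.5,45,0,0,0,9,10]
    - [-1.5,46,0,0,0,9,10]
    - [-1.5,46,0,0,0,9,10]
    - [-1.5,46,0,0,0,9,10]
    - [-1.5,46,0,0,0,9,10]
    - [-1.5,46,0,0,0,9,10]
    - [-2,46,0,0,0,9,10]
    - [-2,45,0,0,0,8.8,10]

```text
clock: 6.5
position: [0.5429, 0.0937, 0.2114]
tool_rot: [-0.71, 1.569, -2.807]
force: [0.7, -0.1, -2.9]
grip_width: 0.0146
```

Call:
play_rows:
  deltas:
    - [0,0,0,0,0,0,10]
    - [0,0,-20,0,0,0,10]
    - [0,0,-20,0,0,0,10]
    - [0,0,0,0,0,0,10]

```text
clock: 7.0
position: [0.5426, 0.0913, 0.1707]
tool_rot: [-0.628, 1.567, -2.732]
force: [0.5, 0.7, -2.4]
grip_width: 0.0148
```

```bash
cat >> h.py <<'E'
from scipy.spatial.transform import Rotation as Ro
def st():
    s=telemetry.observe();R=Ro.from_euler('xyz',s['tool_rot']).as_matrix();y=np.arctan2(-R[1,2],-R[0,2])
    print(s['clock'],'q7',s['qpos'][6].round(2),'p',s['position'].round(4),'F',s['force'].round(1),'M',s['moment'].round(2),'w',s['grip_width'].round(4),'yaw',y.round(4),'axis',(s['position'][:2]-.0008*np.array([np.cos(y),np.sin(y)])).round(4),'tilt',(-R[:2,0]).round(3)); return s
E
python3 -c "from h import *;st()"
```

```text
Traceback (most recent call last):
  File "h.py", line 16, in st
    print(s['clock'],'q7',s['qpos'][6].round(2),'p',s['position'].round(4),'F',s['force'].round(1),'M',s['moment'].round(2),'w',s['grip_width'].round(4),'yaw',y.round(4),'axis',(s['position'][:2]-.0008*np.array([np.cos(y),np.sin(y)])).round(4),'tilt',(-R[:2,0]).round(3)); return s
                                                                                                                                ^^^^^^^^^^^^^^^^^^^^^
AttributeError: 'float' object has no attribute 'round'
```

Call:
play_rows:
  deltas:
    - [1,1,-4,0,0,0,10]
    - [0,0,-4,0,0,0,10]
    - [0,0,-2,0,0,0,10]
    - [0,0,-1.5,0,0,0,10]
    - [0,0,0,0,0,0,10]

```text
clock: 7.62
position: [0.5446, 0.0933, 0.1608]
tool_rot: [-2.962, 1.571, 1.219]
force: [-0.7, -0.2, -3.3]
grip_width: 0.0152
```

```bash
sed -i "s/s\['grip_width'\].round(4)/round(float(s['grip_width']),4)/" h.py
python3 -c "from h import *;st()"
```

```text
7.625 q7 -0.51 p [0.5446 0.0933 0.1608] F [-0.7 -0.2 -3.3] M [0.06 0.02 0.03] w 0.0152 yaw 1.0393 axis [0.5442 0.0926] tilt [-0. -0.]
```

Call:
play_rows:
  deltas:
    - [0,0,-1.5,0,0,0,10]
    - [0,0,-1,0,0,0,10]
    - [0,0,0,0,0,0,10]

```text
clock: 8.0
position: [0.5446, 0.0932, 0.1582]
tool_rot: [-0.751, 1.571, -2.853]
force: [0.7, 0.5, -2.7]
grip_width: 0.0151
```

Call:
play_rows:
  deltas:
    - [0,0,-1,0,0,0,10]
    - [0,0,-1,0,0,0,10]
    - [0,0,0,0,0,0,10]

```text
clock: 8.38
position: [0.5446, 0.0932, 0.1562]
tool_rot: [-0.146, 1.571, -2.249]
force: [0.1, -0.7, -2.5]
grip_width: 0.0152
```

Call:
play_rows:
  deltas:
    - [0,0,-1,0,0,0,10]
    - [0,0,-1,0,0,0,10]
    - [0,0,0,0,0,0,10]

```text
clock: 8.75
position: [0.5445, 0.0929, 0.1543]
tool_rot: [-0.044, 1.57, -2.146]
force: [-1.4, -4.5, 2.0]
grip_width: 0.0148
```

Call:
play_rows:
  deltas:
    - [0,0,-1,0,0,0,10]
    - [0,0,-0.5,0,0,0,10]
    - [0,0,0,0,0,0,10]

```text
clock: 9.12
position: [0.5445, 0.0927, 0.153]
tool_rot: [-0.114, 1.57, -2.217]
force: [-3.5, -6.2, 7.2]
grip_width: 0.015
```

Call:
play_rows:
  deltas:
    - [-0.4,-0.7,0,0,0,0,10]
    - [-0.4,-0.7,0,0,0,0,10]
    - [0,0,0,0,0,0,10]

```text
clock: 9.5
position: [0.5439, 0.0921, 0.1527]
tool_rot: [3.127, 1.571, 1.025]
force: [0.3, -1.3, -0.3]
grip_width: 0.015
```

```bash
python3 -c "from h import *;st()"
```

```text
9.5 q7 -0.51 p [0.5439 0.0921 0.1527] F [ 0.3 -1.3 -0.3] M [-0.44  0.09  0.06] w 0.015 yaw 1.0395 axis [0.5435 0.0914] tilt [-0. -0.]
```

Vertical force fell to about 2 N, so the taper is entering the slot. I'll continue gently.

Call:
play_rows:
  deltas:
    - [-0.1,-0.3,-1,0,0,0,10]
    - [0,0,-1,0,0,0,10]
    - [0,0,0,0,0,0,10]

```text
clock: 9.88
position: [0.5436, 0.0917, 0.1506]
tool_rot: [-1.275, 1.571, 2.906]
force: [0.8, 0.4, -3.5]
grip_width: 0.0149
```

```bash
python3 -c "from h import *;st()"
```

```text
9.875 q7 -0.5 p [0.5436 0.0917 0.1506] F [ 0.8  0.4 -3.5] M [0.06 0.08 0.03] w 0.0149 yaw 1.0395 axis [0.5432 0.0911] tilt [ 0. -0.]
```

Force is back to the bare wheel weight at 0.1506, so the slot is over the tenon. I'll go down the rest in small steps.

Call:
play_rows:
  deltas:
    - [0,0,-1.5,0,0,0,10]
    - [0,0,-1.5,0,0,0,10]
    - [0,0,0,0,0,0,10]

```text
clock: 10.25
position: [0.5436, 0.0916, 0.1476]
tool_rot: [-1.013, 1.57, -3.116]
force: [-1.6, 1.0, -3.5]
grip_width: 0.015
```

Call:
play_rows:
  deltas:
    - [0,0,-1.5,0,0,0,10]
    - [0,0,-1.5,0,0,0,10]
    - [0,0,0,0,0,0,10]

```text
clock: 10.62
position: [0.5436, 0.0916, 0.1446]
tool_rot: [-0.921, 1.57, -3.023]
force: [-1.0, 0.9, -4.8]
grip_width: 0.0149
```

```bash
python3 -c "from h import *;st()"
```

```text
10.625 q7 -0.5 p [0.5436 0.0916 0.1446] F [-1.   0.9 -4.8] M [ 0.31  0.36 -0.03] w 0.0149 yaw 1.0394 axis [0.5432 0.0909] tilt [0. 0.]
```

Call:
play_rows:
  deltas:
    - [0,0,-1,0,0,0,10]
    - [0,0,-1,0,0,0,10]
    - [0,0,0,0,0,0,10]

```text
clock: 11.0
position: [0.5437, 0.0916, 0.1427]
tool_rot: [-1.07, 1.571, 3.111]
force: [-2.3, 1.7, -4.3]
grip_width: 0.0152
```

Call:
play_rows:
  deltas:
    - [0,0,-0.5,0,0,0,10]
    - [0,0,-0.5,0,0,0,10]
    - [0,0,0,0,0,0,10]

```text
clock: 11.38
position: [0.5437, 0.0916, 0.142]
tool_rot: [-2.404, 1.571, 1.777]
force: [-4.2, 2.0, 4.2]
grip_width: 0.0146
```

```bash
python3 -c "from h import *;st()"
```

```text
11.375 q7 -0.5 p [0.5437 0.0916 0.142 ] F [-4.2  2.   4.2] M [ 0.4   1.12 -0.05] w 0.0146 yaw 1.0393 axis [0.5433 0.0909] tilt [ 0. -0.]
```

Call:
play_rows:
  deltas:
    - [-0.4,0.2,0.3,0,0,0,10]
    - [0,0,0,0,0,-3,10]
    - [0,-0.1,0,0,0,-5,10]
    - [0.1,-0.1,0,0,0,-5,10]
    - [0,-0.1,0,0,0,-5,10]
    - [0,-0.1,0,0,0,-5,10]
    - [0,0,0,0,0,0,10]

```text
clock: 12.25
position: [0.543, 0.0917, 0.142]
tool_rot: [-0.727, 1.57, 3.051]
force: [-5.9, 2.6, 2.0]
grip_width: 0.0155
```

```bash
python3 -c "from h import *;st()"
```

```text
12.25 q7 -0.81 p [0.543  0.0917 0.142 ] F [-5.9  2.6  2. ] M [0.57 1.34 0.04] w 0.0155 yaw 0.6371 axis [0.5424 0.0912] tilt [ 0.001 -0.   ]
```

Call:
play_rows:
  deltas:
    - [-0.4,0.1,0,0,0,-5,10]
    - [0,-0.1,0,0,0,-5,10]
    - [0.1,-0.1,0,0,0,-6,10]
    - [0,-0.1,0,0,0,-6,10]
    - [0.1,-0.1,0,0,0,-6,10]
    - [0,0,0,0,0,-6,10]
    - [0,0,0,0,0,-6,10]
    - [0,0,0,0,0,0,10]

```text
clock: 13.25
position: [0.543, 0.0916, 0.1421]
tool_rot: [-0.396, 1.57, 2.685]
force: [-4.2, 3.4, 1.4]
grip_width: 0.0153
```

Run:
```python
from h import *
s=st()
C,im=grab('wrist','w4.png')
cv2.imwrite('pics/w4c.png',cv2.resize(im[40:240,130:370],(720,600),interpolation=cv2.INTER_CUBIC))
hsv=cv2.cvtColor(im,cv2.COLOR_BGR2HSV);P=s['position']
for nm,m,z in(('red',cv2.inRange(hsv,(172,100,60),(180,255,255))|cv2.inRange(hsv,(0,100,60),(6,255,255)),.118),('grn',cv2.inRange(hsv,(45,100,40),(80,255,255)),.126),('grnbright',cv2.inRange(hsv,(45,100,90),(80,255,255)),.126)):
    n,l,stt,ce=cv2.connectedComponentsWithStats(m)
    for i in range(1,n):
        if stt[i][4]>20:
            p=onz(C,*ce[i],z);d=p[:2]-P[:2];print(nm,ce[i].round(1),stt[i],p.round(4),np.linalg.norm(d),np.arctan2(d[1],d[0]))
```

```text
13.25 q7 -1.36 p [0.543  0.0916 0.1421] F [-4.2  3.4  1.4] M [0.91 0.95 0.07] w 0.0153 yaw -0.0611 axis [0.5422 0.0917] tilt [ 0.001 -0.   ]
red [248.5 105.4] [242  86  14  40 495] [0.6109 0.0889 0.118 ] 0.0679313299652819 -0.04002693809926045
grn [281.6  61.2] [269  47  27  29 605] [0.6296 0.0725 0.126 ] 0.08864155764392036 -0.21809672649958425
grnbright [281.7  61.1] [269  47  27  29 597] [0.6296 0.0724 0.126 ] 0.08870664273594595 -0.21806691186612953
```

View pics/w4c.png

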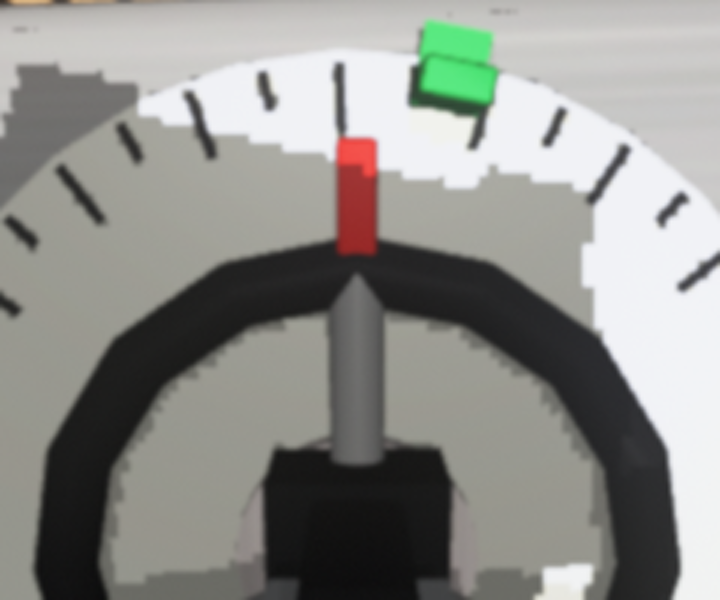

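The crop shows the wheel home. The red pointer tip is at about (357,140) and the front block of the green clip is at (457,80) to its right. It needs about 0.185 rad more, clockwise.

Call:
play_rows:
  deltas:
    - [-0.4,0.3,0,0,0,-3.5,10]
    - [0,0,0,0,0,-3.5,10]
    - [0,0,0,0,0,-3.5,10]
    - [0,0,0,0,0,0,10]
    - [0,0,0,0,0,0,10]

```text
clock: 13.92
position: [0.5429, 0.0916, 0.1421]
tool_rot: [-2.121, 1.571, 0.779]
force: [-0.3, 3.1, -2.5]
grip_width: 0.0151
```

```bash
cat > chk.py <<'E'
from h import *
import sys
s=st()
C,im=grab('wrist',sys.argv[1]+'.png')
cv2.imwrite('pics/'+sys.argv[1]+'c.png',cv2.resize(im[30:190,150:350],(750,600),interpolation=cv2.INTER_CUBIC))
hsv=cv2.cvtColor(im,cv2.COLOR_BGR2HSV)
O=np.array([float(sys.argv[2]),float(sys.argv[3])])
for nm,m,z in(('red',cv2.inRange(hsv,(172,100,60),(180,255,255))|cv2.inRange(hsv,(0,100,60),(6,255,255)),.118),('grn',cv2.inRange(hsv,(45,100,40),(80,255,255)),.126)):
    n,l,stt,ce=cv2.connectedComponentsWithStats(m)
    for i in range(1,n):
        if stt[i][4]>20:
            p=onz(C,*ce[i],z);d=p[:2]-O;print(nm,ce[i].round(1),stt[i],p.round(4),np.linalg.norm(d),np.arctan2(d[1],d[0]))
E
python3 chk.py w5 .5422 .0917
```

```text
13.925 q7 -1.5 p [0.5429 0.0916 0.1421] F [-0.3  3.1 -2.5] M [0.84 0.29 0.08] w 0.0151 yaw -0.2418 axis [0.5422 0.0918] tilt [-0. -0.]
red [248.4 105.3] [242  86  14  40 507] [0.609  0.0767 0.118 ] 0.06850040473224984 -0.2201626642851076
grn [248.9  58.1] [237  46  25  25 592] [0.6293 0.0715 0.126 ] 0.08938316235108133 -0.22829194860221053
```

View pics/w5c.png

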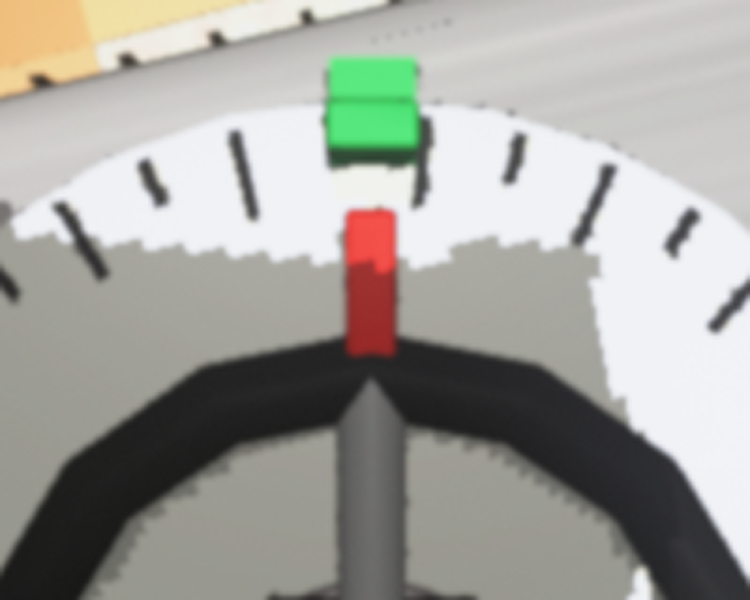

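Pointer (371) and clip middle (373) line up in the crop. Next I'll release, retreat straight up and re-check.

Call:
play_rows:
  deltas:
    - [0,0.3,0,0,0,0,10]
    - [0,0,0,0,0,0,20]
    - [0,0,0,0,0,0,35]
    - [0,0,0,0,0,0,50]
    - [0,0,0,0,0,0,60]
    - [0,0,0,0,0,0,60]

```text
clock: 14.72
position: [0.5429, 0.0917, 0.1421]
tool_rot: [-2.873, 1.571, 0.025]
force: [0.4, 0.9, 0.1]
grip_width: 0.0602
```

Call:
play_rows:
  deltas:
    - [0,0,10,0,0,0,60]
    - [0,0,25,0,0,0,60]
    - [0,0,40,0,0,0,60]
    - [0,0,30,0,0,0,60]
    - [0,0,0,0,0,0,60]
    - [0,0,0,0,0,0,60]

```text
clock: 15.48
position: [0.5426, 0.0918, 0.2469]
tool_rot: [-0.455, 1.57, 2.444]
force: [0.2, 0.7, -0.8]
grip_width: 0.0601
```

```bash
python3 chk.py w6 .5422 .0917
```

```text
15.475 q7 -1.61 p [0.5426 0.0918 0.2469] F [ 0.2  0.7 -0.8] M [0.01 0.   0.02] w 0.0601 yaw -0.2432 axis [0.5418 0.092 ] tilt [ 0. -0.]
red [248.2 104.9] [244  93   9  24 182] [0.6086 0.0771 0.118 ] 0.06802647454577947 -0.21623410383902097
grn [248.8  75.6] [242  68  15  16 226] [0.6298 0.0714 0.126 ] 0.08995643306300852 -0.22814863972857155
```

View pics/w6c.png

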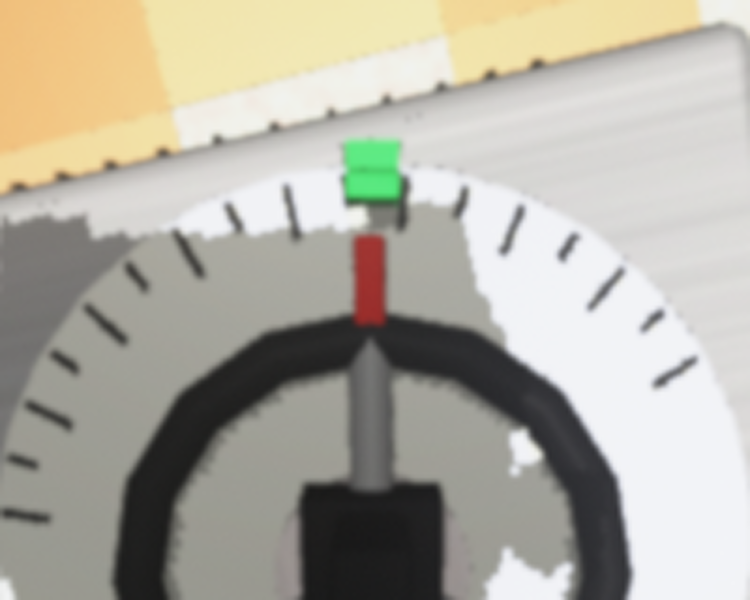

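After letting go, the pointer (x=370) stands in front of the clip's middle (x=372), so it is about 1 mm off. The wheel is level and the arm is clear. I'm handing in.

```bash
python3 -c "from h import *;workorder.job_done();print(telemetry.observe()['clock'])"
```

```text
the job is handed in; nothing more can be done
the job is handed in; nothing more can be done
```

The black wheel is back on the sealer's spindle, and its pointer stands in front of the middle of the green clip. I handed the job in at about 15.5 s of the 64 s; no verdict is reported.

- **Fitting:** I lowered the wheel at the measured tenon angle, 1.04 rad, with the red pointer on the red-end side. It touched the tenon at about 10 N, so I eased it 1.5 mm along the bar. It then dropped home with a light press of about 7 N, at the expected height (tool at 0.142 m).
- **Turning:** I turned it clockwise by about 1.28 rad to the clip. The tool stayed at the home height and the forces read between moves stayed under 8 N.
- **Last check after letting go:** the pointer and the clip's middle agree to about 0.012 rad, roughly 1 mm. The wheel looked level and the gripper was about 105 mm above its grasp height, with no contact force.
- **Disagreements:** the wrist camera differed from the other two by 2–3 mm on the tenon. Early estimates of the clip angle ran from -0.20 to -0.30 rad, so I set the final angle from pointer and clip seen in the same picture.
- **Not checked:** I took no last overview picture of the other things. Nothing in the moves or forces suggested contact with them.

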